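# Fit the stencil on the jig's pins and lock it

### The job

Pick up the plywood stencil by its wooden grip and fit it onto the stencilling jig so that both upright pins pass through its two end holes and it lies flat, fully down on the lid blank. Feel for the pins gently: never press or drag the stencil hard against the jig. Then swing the wooden turn-button fully over the end of the stencil to keep it down, let go of everything, and leave the paint jar, water cup, figurine and brush where they are.

Things in the scene. Friction and masses are not known exactly. Their poses are not given: they have to be found in the camera images.
- stencil: Loose laser-cut plywood stencil, flat on the table, 90 mm (own x) by 190 mm (own y) by 6 mm, 80 to 150 g; origin at the centre of its underside, z up. Locating holes on its long centre line (x = 0): round, 11 mm across, at y = +60 mm; slot, 11 mm (x) by 17 mm (y), at y = -60 mm. Small openings at x = -27 and +27 mm are ornament. Fits the pins either way round.
- stencil_grip (a point): Middle of the wooden grip in the stencil's centre: an upright block 14 mm (stencil x) by 46 mm (y), from 6 to 40 mm above the stencil's underside; this point is at 23 mm. Easiest pinched across its 14 mm.
- jig: Stencilling jig, fixed: dark board 200 mm (own x) by 260 mm (y) by 12 mm; origin at the centre of its underside, z up. Two steel pins, 8 mm across, flat tops at z = 36 mm, stand at y = +60 and -60 mm, firmly clamped in slots. Both have the same x, anywhere from -18 to +18 mm, not reported: find it by feel or sight. If y or yaw is over 1.5 mm out at a pin, the stencil stays on top.
- jig_bed (a point): Centre of the top of the pale plywood lid blank (120 by 100 mm) fixed on the jig, 18 mm above the jig's underside: the stencil's underside comes to rest at this height.
- latch (a joint): Angle of the wooden turn-button about an upright axis at x = 0, y = 110 mm in the jig's frame. 0: arm along the jig's +x, clear of the stencil; grows clockwise from above; 1.57: arm along the jig's -y, over the stencil's end; stop at 1.6. Starts at -0.5 to -0.1, stays where left (about 2 N at the knob). Arm 14 mm wide, 34 mm long, 26 to 34 mm above the jig's underside.
- latch_knob (a point): Middle of the upright round knob on the turn-button's arm, 26 mm from its axis: 10 mm across, from 34 to 58 mm above the jig's underside; this point is at 46 mm. It can be pushed or held between the fingers; it is fixed to the arm and turns with it, so a hard pinch hinders the turning.
- paint_jar: White plastic paint jar with a screw cap, 66 mm across, 85 mm tall, loose, upright, a bystander; origin at the centre of its underside.
- water_cup: Clear rinsing cup, 72 mm across the rim, 80 mm tall, loose, upright, a bystander; origin at the centre of its underside.
- figurine: Small painted clay figure in a red hat on a terracotta base of 50 x 80 mm, about 90 mm tall, loose, a bystander; origin at the centre of its underside.
- brush: Paint brush about 170 mm long lying on the table, loose, a bystander; origin on its underside, its own x runs along it to the bristles.

How it is judged:
By the outcome, as a careful person would: the job done as asked, in the order asked, and still so for the second after the job is handed in, with the robot touching nothing.
It also fails if it takes over 72 s, if anything falls off the work surface, if the arm or the gripper's body presses on something with over 40 N, if the wrist force passes 120 N, or if a joint passes its speed limit or range.

### The arm

A 7-joint arm with a two-finger parallel gripper is mounted at the origin on the work surface. World frame = base frame: x ahead of the robot, y to its left, z up, the work surface at z = 0. Lengths are in m, angles in rad, forces in N, time in s.
With the tool pointing down it reaches from about 0.4 to 0.9 m from the base axis. Payload 5.5 kg.
Tool frame: the origin (TCP) lies on the centre line of the jaws, within the pads' length; the fingertips stand r.nose_length ahead of it and the grasp point (between the pads) lies 5 mm behind it (r.nose_length is the distance from the TCP to the fingertips, in m); x points along the fingers, y is the direction in which the jaws open and shut, and the axes are right-handed (so a half turn about x gives the same grasp; the last joint's range is limited). The gripper opens to 85 mm and grips with 20 to 120 N. Pads are 22 mm wide; open, the fingers measure 114 mm over their backs; the gripper's body (76 mm by 85 mm) begins 54 mm behind the grasp point. The pads swing forward as they close: fully open they stand 13 mm farther back than shut.
Start: joints at [1.5, 0.501, -0.427, 1.55, 0.221, 1.138, -0.21], TCP at [0.213, -0.614, 0.245] pointing down, gripper open.
Joint ranges: [-2.88, 2.88], [-0.31, 2.03], [-1.54, 1.56], [0.2, 2.42], [-1.41, 4.55], [0.19, 2.02], [-2.57, 2.57]. Speed limits (rad/s): [2.57, 2.57, 3.14, 3.14, 3.14, 3.14, 3.14].

### API

Orientations are given as a unit quaternion [w, x, y, z].
In Python, from workcell import r gives the robot as it stands.
- The arm moves only by the tool send_rows, never from a script. Its argument "increments" is one flat list of numbers, 6 for each row, row after row: the shift along the tool's x, y, z in cm, then the turn, a rotation vector about the tool's x, y, z in degrees. A call has 1 to 10 rows; each row shifts and turns the pose as measured when the row begins, along the tool's axes as they then stand; what a row does not reach is not made up. A row lasts 1/8 s, in which the tool goes at most 62.5 mm and 10.7 degrees, less where a joint would pass 70% of its speed; a pose out of reach is approached as far as the arm can. A call is refused whole if a number of a shift passes 6.25 or a number of a turn 10.7, either way. A call with a gripper value outside its range is refused whole. "hand" is the opening, from -1 (shut) to 1 (fully open), so that 0 is half open, set as the call begins (left out, the last holds). The fingers move at their own pace and stop on an object; the grip force is fixed at half the most. Time passes only in rows, so rows that do not move let the fingers close. It gives the time, the measured TCP pose, the force and the opening at its end, in the units of the state.
- r.get_obs(): the state, without advancing time (a new reading comes with each control period).
- r.snapshot(name): name is "scene" or "top" or "wrist"; returns (picture, depth): 480x640x3 uint8, red, green, blue; 480x640 float32, m along the optical axis (not along the pixel's ray), 0 where there is no reading.
- r.calibration(name): a dict with "intrinsics" (3x3 intrinsics, pixels), "rvec" (rotation vector, rad) and "tvec" (3), from world to camera coordinates, as OpenCV has them. Camera axes: x right, y down, z forward; pixel columns grow to the right and rows downward; lengths in m; the calibration is good to about 2 mm. A picture is of the moment at which its call begins: read the wrist's pose just before it. calibration takes no time and is no camera call; for the wrist camera it gives the pose at the moment of the call.
- r.job_done(): hands the job in, once; it reports no verdict.
Trained networks look in the newest picture that a camera, given by its name, has taken for a name from the list of things; names that differ only in an ending like _2 or _b are one class to them, and where a whole thing is asked for, a point or a joint stands for the part that bears it (a point fixed in the world has none). Each returns a list of dicts, best first, with "p" (0 to 1); they miss things now and then, are a little off and sometimes report something else, mostly with a low value. They report only what shows in the picture. A call takes as long as a camera call.
- r.regions_of(camera, name): "region" (480x640 bool, what is visible of it) and "location" ([column, row] in pixels, amid what is visible of it).
- r.tip_of(camera, name): "location" ([column, row] in pixels: a listed point, or the origin of a listed thing).
The state is a dict: "t": time; "qpos": joint angles; "dq": joint speeds; "joint_efforts": joint torques, N m; "tcp_pos": TCP position; "eef_rot": TCP orientation; "force": force on the tool from outside, world axes, zero at the start; "moment": the same for the moment, N m; "opening": opening from 0.0 (shut) to 1.0 (fully open).
Only numpy, scipy, OpenCV 4.12 (cv2) and the standard library are available. Lean on these libraries where they do the work, as an engineer would, in place of code of your own. Each camera call takes 0.05 s, during which the arm holds its last target. There are 200 camera calls.

## Working session

There is one attempt and no reset: what is moved stays moved. The work goes in short steps, Python scripts to look and compute and a tool call to move; the robot and the scene stay as the last step left them, time stands still between calls to the robot, and variables do not carry over. Pictures are saved under pics/ and viewed, about 8 in all and at most 12, crops included, and the job is handed in when it is done.

Besides the shell and the picture viewer there is one more tool, called after "Emit:" by a JSON object that holds its "op" and its "data". send_rows: Moves the arm, as the interface text tells. Its arguments: {"type":"object","properties":{"increments":{"type":"array"},"hand":{"type":"number"}},"required":["increments"]}

```bash
mkdir -p pics; ls
cat > h.py <<'E'
import numpy as np, cv2
from scipy.spatial.transform import Rotation as R
from workcell import r
def cam(n):
    c=r.calibration(n); K=np.array(c["intrinsics"]); Rm=cv2.Rodrigues(np.array(c["rvec"],float))[0]; t=np.array(c["tvec"],float).ravel()
    return K,Rm,t
def cloud(d,c):
    K,Rm,t=c; v,u=np.mgrid[0:480,0:640]
    P=np.stack([(u-K[0,2])*d/K[0,0],(v-K[1,2])*d/K[1,1],d],-1)
    return (P-t)@Rm
def atz(px,z,c):
    K,Rm,t=c; ray=Rm.T@np.linalg.inv(K)@np.array([px[0],px[1],1.]); o=-Rm.T@t
    return o+ray*(z-o[2])/ray[2]
def proj(p,c):
    K,Rm,t=c; q=K@(Rm@np.asarray(p)+t); return q[:2]/q[2]
def st():
    o=r.get_obs(); q=o["eef_rot"]; M=R.from_quat([q[1],q[2],q[3],q[0]]).as_matrix()
    return o,np.array(o["tcp_pos"]),M
E
python3 - <<'E'
from h import *
o,p,M=st(); print(o["t"],p,M.round(3).tolist(),o["opening"],r.nose_length,np.round(o["force"],2))
for n in ["top","scene"]:
    im,d=r.snapshot(n); cv2.imwrite(f"pics/{n}0.png",im[...,::-1]); np.save(f"pics/{n}0.npy",d); c=cam(n); C=cloud(d,c)
    print(n,"campos",(-c[1].T@c[2]).round(3))
    for k in ["stencil","jig","latch","paint_jar","water_cup","figurine","brush"]:
        for g in r.regions_of(n,k)[:1]:
            m=g["region"]&(d>0); print(k,round(g["p"],2),np.round(g["location"]),m.sum(),np.median(C[m],0).round(3))
    for k in ["stencil_grip","jig_bed","latch_knob","stencil","jig"]:
        for g in r.tip_of(n,k)[:1]:
            u,v=np.round(g["location"]).astype(int);print("tip",k,round(g["p"],2),u,v,C[v,u].round(3),atz(g["location"],{"stencil_grip":.023,"jig_bed":.018,"latch_knob":.046}.get(k,0),c).round(4))
E
```

```text
pics
0.0 [ 0.21268744 -0.61350004  0.24425247] [[-0.001, 0.328, -0.945], [0.002, -0.945, -0.328], [-1.0, -0.002, -0.0]] 0.9993764799368551 0.014 [ 0.92 -0.28  0.13]
top campos [ 0.317 -0.011  1.194]
stencil 0.65 [232. 267.] 2897 [0.463 0.207 0.006]
jig 0.93 [378. 271.] 9485 [ 0.465 -0.13   0.013]
latch 0.58 [332. 274.] 132 [ 0.459 -0.019  0.034]
paint_jar 0.62 [225. 133.] 867 [0.774 0.23  0.081]
water_cup 0.8 [313. 137.] 936 [0.794 0.03  0.043]
figurine 0.58 [413. 162.] 691 [ 0.725 -0.203  0.017]
brush 0.61 [202. 348.] 979 [0.28  0.272 0.018]
tip stencil_grip 0.83 233 267 [0.464 0.205 0.039] [0.4656 0.2068 0.023 ]
tip latch_knob 0.55 324 265 [ 0.476 -0.003  0.015] [ 0.4722 -0.0041  0.046 ]
tip stencil 0.68 208 338 [0.304 0.258 0.015] [0.3032 0.2628 0.    ]
tip jig 0.92 378 269 [ 0.468 -0.128  0.02 ] [ 0.4705 -0.1307  0.    ]
scene campos [ 1.253 -0.402  0.732]
stencil 0.61 [374. 207.] 1679 [0.476 0.195 0.004]
jig 0.89 [250. 257.] 7341 [ 0.49  -0.144  0.01 ]
latch 0.63 [358. 168.] 414 [0.3   0.263 0.015]
paint_jar 0.87 [480. 271.] 1439 [0.804 0.218 0.057]
water_cup 0.74 [393. 306.] 1601 [0.789 0.027 0.052]
figurine 0.56 [269. 346.] 1336 [ 0.749 -0.214  0.015]
brush 0.85 [360. 170.] 408 [0.301 0.264 0.015]
tip jig_bed 0.59 253 248 [ 0.473 -0.129  0.015] [ 0.4777 -0.13    0.018 ]
tip latch_knob 0.52 298 225 [ 0.477 -0.017  0.041] [ 0.4836 -0.0208  0.046 ]
tip stencil 0.93 374 210 [0.478 0.194 0.008] [0.4687 0.2027 0.    ]
tip jig 0.64 250 253 [ 0.486 -0.141  0.016] [ 0.4677 -0.1363  0.    ]
```

View pics/top0.png

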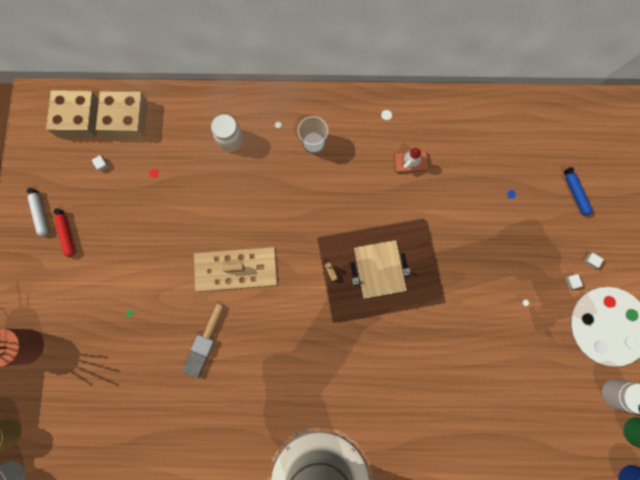

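View pics/scene0.png

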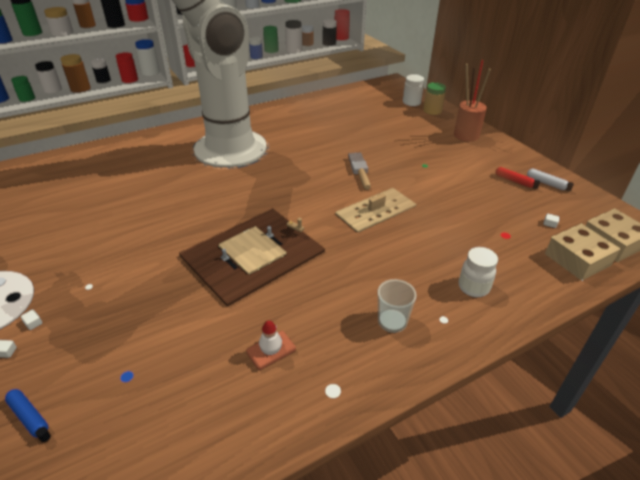

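The top view shows the stencil lying at (235,268). The jig is centred near (380,270) with its knob at its left edge (330,270), so jig +y is about world +y and the button is still clear. The bystanders stand well away from both.

```bash
cat >> h.py <<'E'
def Mt(psi,):  # tool down, y at psi deg in world
    y=np.array([np.cos(np.radians(psi)),np.sin(np.radians(psi)),0]); x=np.array([0,0,-1.]); return np.stack([x,y,np.cross(x,y)],1)
def plan(P,psi,p=None,M=None,step=.055,turn=9.5,n=None):
    if p is None: o,p,M=st()
    Mg=Mt(psi); rv=R.from_matrix(M.T@Mg).as_rotvec(); d=np.array(P)-p
    n=n or max(1,int(np.ceil(max(np.linalg.norm(d)/step,np.degrees(np.linalg.norm(rv))/turn))))
    out=[]; Mi=M
    for i in range(n):
        out+= [np.r_[Mi.T@(d/n)*100,np.degrees(rv)/n].round(2)]; Mi=Mi@R.from_rotvec(rv/n).as_matrix()
    print(n,"rows:"); 
    for k in range(0,n,10): print(np.concatenate(out[k:k+10]).tolist())
    return np.array(P),Mi
E
python3 - <<'E'
from h import *
o,p,M=st()
c=cam("wrist"); print("wristcam in tool",(M.T@(-c[1].T@c[2]-p)).round(3),(M.T@c[1].T).round(2).tolist(),c[0][0,0])
im,d=r.snapshot("top"); c=cam("top");
for k,z in [("stencil",.006),("jig",.012)]:
    m=r.regions_of("top",k)[0]["region"]; ys,xs=np.where(m)
    P=np.array([atz((x,y),z,c)[:2] for x,y in zip(xs,ys)]).astype(np.float32)
    print(k,cv2.minAreaRect(P))
cc=np.array([.44,-.11,.33])
a=plan([.46,-.10,.30],0)
E
```

```text
wristcam in tool [-0.128 -0.001 -0.07 ] [[-0.0, -0.27, 0.96], [1.0, -0.0, -0.0], [0.0, 0.96, 0.27]] 396.0720523977609
stencil ((0.463954359292984, 0.2065788209438324), (0.09202726185321808, 0.19055385887622833), 4.963400840759277)
jig ((0.4683455228805542, -0.13074298202991486), (0.20178323984146118, 0.2615603506565094), 11.421217918395996)
11 rows:
[-0.5, -3.68, -3.65, -6.44, 0.0, -0.0, -0.5, -3.25, -4.04, -6.44, 0.0, -0.0, -0.5, -2.77, -4.38, -6.44, 0.0, -0.0, -0.5, -2.26, -4.67, -6.44, 0.0, -0.0, -0.5, -1.73, -4.89, -6.44, 0.0, -0.0, -0.5, -1.17, -5.05, -6.44, 0.0, -0.0, -0.5, -0.59, -5.15, -6.44, 0.0, -0.0, -0.5, -0.01, -5.19, -6.44, 0.0, -0.0, -0.5, 0.57, -5.15, -6.44, 0.0, -0.0, -0.5, 1.15, -5.06, -6.44, 0.0, -0.0]
[-0.5, 1.71, -4.9, -6.44, 0.0, -0.0]
```

Emit:
{"op": "send_rows", "data": {"increments": [-0.5,-3.68,-3.65,-6.44,0,0,-0.5,-3.25,-4.04,-6.44,0,0,-0.5,-2.77,-4.38,-6.44,0,0,-0.5,-2.26,-4.67,-6.44,0,0,-0.5,-1.73,-4.89,-6.44,0,0,-0.5,-1.17,-5.05,-6.44,0,0,-0.5,-0.59,-5.15,-6.44,0,0,-0.5,0,-5.19,-6.44,0,0,-0.5,0.57,-5.15,-6.44,0,0,-0.5,1.15,-5.06,-6.44,0,0]}}

```text
t: 2.7
tcp_pos: [0.4362, -0.1346, 0.2966]
eef_rot: [-0.481, -0.52, -0.475, 0.522]
force: [1.2, -0.4, -0.6]
opening: 0.999
```

Emit:
{"op": "send_rows", "data": {"increments": [-0.5,1.71,-4.9,-6.44,0,0,0,0,0,0,0,0,0,0,0,0,0,0]}}

```text
t: 3.08
tcp_pos: [0.4594, -0.0816, 0.3028]
eef_rot: [0.513, 0.489, 0.506, -0.491]
force: [-0.2, -0.3, -0.2]
opening: 1.001
```

Run:
```python
from h import *
o,p,M=st(); print(o["t"],p.round(4),np.degrees(np.arctan2(M[1,1],M[0,1])),np.round(o["qpos"],2),np.round(o["force"],2))
c=cam("wrist"); im,d=r.snapshot("wrist"); cv2.imwrite("pics/w1.png",im[...,::-1]); np.savez("pics/w1.npz",im=im,d=d,K=c[0],R=c[1],t=c[2]); C=cloud(d,c)
m=r.regions_of("wrist","jig")[0]["region"]; ys,xs=np.where(m)
P=np.array([atz((x,y),.012,c)[:2] for x,y in zip(xs,ys)]).astype(np.float32); print("jig",cv2.minAreaRect(P))
# pale blank & pins by height
for lo,hi,nm in [(.030,.040,"pins"),(.044,.062,"knobtop")]:
    mm=((C[...,2]>lo)&(C[...,2]<hi)&(d>0)).astype(np.uint8)
    n,l,s,ce=cv2.connectedComponentsWithStats(mm)
    for i in range(1,n):
        if s[i,4]>15: print(nm,s[i],C[l==i].mean(0).round(4))
for g in r.tip_of("wrist","latch_knob")[:1]: print("knob",g["p"],g["location"],atz(g["location"],.046,c).round(4))
for g in r.tip_of("wrist","jig_bed")[:1]: print("bed",g["p"],g["location"],atz(g["location"],.018,c).round(4))
```

```text
3.075 [ 0.4594 -0.0816  0.3028] 2.2110624010154654 [ 1.03  0.16 -1.    1.92  0.16  1.14  0.01] [-0.23 -0.3  -0.15]
jig ((0.47146692872047424, -0.12999583780765533), (0.19987136125564575, 0.26046696305274963), 11.075458526611328)
pins [628  66  12  50 290] [0.7558 0.0237 0.0349]
pins [301 110  44  29 544] [ 0.4599 -0.0176  0.0339]
pins [298 179   8   9  58] [ 0.4435 -0.0743  0.0358]
pins [317 287   7   9  54] [ 0.4665 -0.1915  0.0351]
pins [542 294  14  34 168] [ 0.7177 -0.2067  0.0362]
pins [554 294  26  10 129] [ 0.7355 -0.1901  0.0355]
knobtop [331 114  11  11  99] [ 0.4738 -0.0112  0.0577]
knobtop [551 300  35  31 535] [ 0.7276 -0.201   0.0504]
knob 0.62 [334.9, 118.5] [ 0.4733 -0.0111  0.046 ]
bed 0.93 [326.2, 236.5] [ 0.4711 -0.1347  0.018 ]
```

View pics/w1.png

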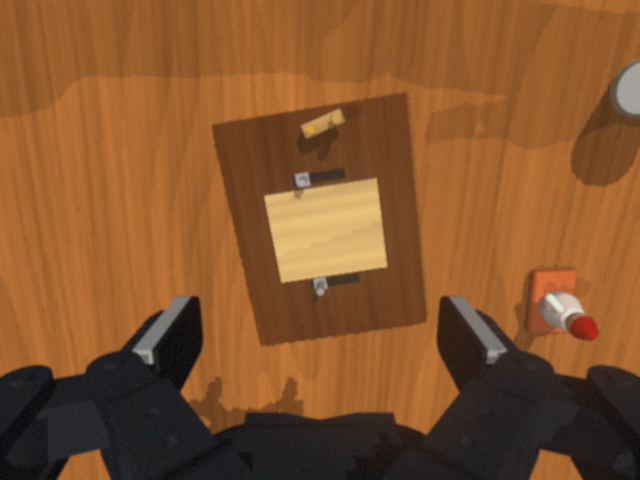

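The wrist view shows the bright pins at (302,183) and (320,290) and the knob at (336,119). The pins come out 119.4 mm apart at yaw 11.1° and jig x ≈ -16.7 mm, which fits the spec. Next I view the stencil from the same relative pose, so that camera offsets cancel.

Run:
```python
from h import *
plan([.474,.257,.273],-4)
```

```text
7 rows:
[0.38, 0.39, -4.84, 0.87, 0.07, -0.05, 0.39, 0.31, -4.85, 0.87, 0.07, -0.05, 0.39, 0.24, -4.85, 0.87, 0.07, -0.05, 0.4, 0.17, -4.85, 0.87, 0.07, -0.05, 0.41, 0.09, -4.85, 0.87, 0.07, -0.05, 0.41, 0.02, -4.85, 0.87, 0.07, -0.05, 0.42, -0.05, -4.85, 0.87, 0.07, -0.05]
```

Emit:
{"op": "send_rows", "data": {"increments": [0.38,0.39,-4.84,0.87,0,0,0.39,0.31,-4.85,0.87,0,0,0.39,0.24,-4.85,0.87,0,0,0.4,0.17,-4.85,0.87,0,0,0.41,0.09,-4.85,0.87,0,0,0.41,0,-4.85,0.87,0,0,0.42,0,-4.85,0.87,0,0,0,0,0,0,0,0,0,0,0,0,0,0], "hand": 0}}

```text
t: 4.4
tcp_pos: [0.4826, 0.2526, 0.2678]
eef_rot: [-0.478, -0.523, -0.469, 0.527]
force: [0.2, -0.6, -0.1]
opening: 0.502
```

Run:
```python
from h import *
o,p,M=st(); print(o["t"],p.round(4),np.degrees(np.arctan2(M[1,1],M[0,1])),M[:,0].round(3),o["opening"])
c=cam("wrist"); im,d=r.snapshot("wrist"); cv2.imwrite("pics/w2.png",im[...,::-1]); C=cloud(d,c)
m=r.regions_of("wrist","stencil")[0]["region"]; ys,xs=np.where(m&(C[...,2]<.012))
P=np.array([atz((x,y),.006,c)[:2] for x,y in zip(xs,ys)]).astype(np.float32); rc=cv2.minAreaRect(P); print(rc)
mm=((C[...,2]>.03)&(C[...,2]<.046)&(abs(C[...,0]-.464)<.05)&(abs(C[...,1]-.207)<.06)).astype(np.uint8)
n,l,s,ce=cv2.connectedComponentsWithStats(mm)
for i in range(1,n):
    if s[i,4]>15: print("grip top",s[i],C[l==i].mean(0).round(4),cv2.minAreaRect(C[l==i][:,:2].astype(np.float32)))
# rectified crop of top face, 0.25 mm/px, rows = -x world, cols = -y
H=[];w=[];
for X,Y in [(.40,.09),(.40,.33),(.53,.09),(.53,.33)]:
    H.append(proj([X,Y,.006],c)); w.append(((.33-Y)*3000,(.53-X)*3000))
T=cv2.getPerspectiveTransform(np.float32(H),np.float32(w)); cv2.imwrite("pics/rect.png",cv2.warpPerspective(im,T,(720,390))[...,::-1])
```

```text
4.4 [0.4826 0.2526 0.2678] -5.904052589308044 [ 0.003 -0.013 -1.   ] 0.5021239758266252
((0.46757638454437256, 0.2090289294719696), (0.09019529819488525, 0.19062653183937073), 5.532367706298828)
grip top [295 218  24  49 731] [0.4679 0.2109 0.0394] ((0.46759170293807983, 0.20948819816112518), (0.014103583991527557, 0.045857276767492294), 5.291133403778076)
```

View pics/rect.png

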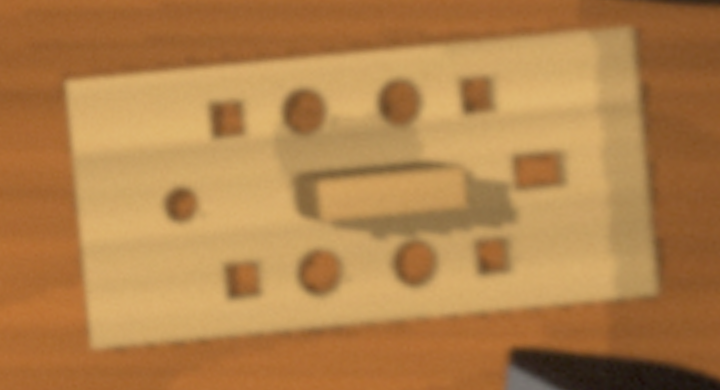

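The rectified view (3 px/mm) shows the round hole at (181,204) and the slot at (539,169). They are 119.9 mm apart, with the stencil centre at about (0.4677, 0.2095) and yaw 5.5°.

Run:
```python
from h import *
plan([.4677,.2095,.10],5.5,n=4)
```

```text
4 rows:
[4.22, -0.28, 1.05, -2.86, 0.19, -0.06, 4.21, -0.33, 1.05, -2.86, 0.19, -0.06, 4.21, -0.38, 1.04, -2.86, 0.19, -0.06, 4.21, -0.43, 1.04, -2.86, 0.19, -0.06]
```

Emit:
{"op": "send_rows", "data": {"increments": [4.22,-0.28,1.05,-2.86,0.19,-0.06,4.21,-0.33,1.05,-2.86,0.19,-0.06,4.21,-0.38,1.04,-2.86,0.19,-0.06,4.21,-0.43,1.04,-2.86,0.19,-0.06,0,0,0,0,0,0,0,0,0,0,0,0]}}

```text
t: 5.25
tcp_pos: [0.4738, 0.1988, 0.0994]
eef_rot: [0.523, 0.48, 0.518, -0.477]
force: [0.0, -0.3, -0.3]
opening: 0.496
```

Run:
```python
from h import *
o,p,M=st();print(p.round(4),np.degrees(np.arctan2(M[1,1],M[0,1])),M[:,0].round(3))
plan([.4677,.2095,.06],5.5,n=2)
```

```text
[0.4738 0.1988 0.0994] 4.726543452511207 [ 0.008 -0.001 -1.   ]
2 rows:
[1.96, -0.28, -0.56, -0.39, 0.06, -0.22, 1.97, -0.26, -0.56, -0.39, 0.06, -0.22]
```

Emit:
{"op": "send_rows", "data": {"increments": [1.96,-0.28,-0.56,-0.39,0.06,-0.22,1.97,-0.26,-0.56,-0.39,0.06,-0.22,0,0,0,0,0,0,0,0,0,0,0,0]}}

```text
t: 5.75
tcp_pos: [0.4699, 0.2125, 0.0606]
eef_rot: [0.524, 0.477, 0.523, -0.473]
force: [-0.1, 0.8, 0.1]
opening: 0.503
```

Run:
```python
from h import *
o,p,M=st();print(p.round(4),np.degrees(np.arctan2(M[1,1],M[0,1])),M[:,0].round(3))
plan([.4677,.2095,.026],5.5,n=3)
```

```text
[0.4699 0.2125 0.0606] 5.53320742183375 [ 0.005  0.002 -1.   ]
3 rows:
[1.15, -0.09, 0.09, 0.01, -0.03, -0.1, 1.15, -0.09, 0.09, 0.01, -0.03, -0.1, 1.15, -0.08, 0.09, 0.01, -0.03, -0.1]
```

Emit:
{"op": "send_rows", "data": {"increments": [1.15,-0.09,0.09,0.01,-0.03,-0.1,1.15,-0.09,0.09,0.01,-0.03,-0.1,1.15,-0.08,0.09,0.01,-0.03,-0.1,0,0,0,0,0,0,0,0,0,0,0,0]}}

```text
t: 6.38
tcp_pos: [0.4677, 0.2092, 0.0237]
eef_rot: [0.523, 0.475, 0.523, -0.476]
force: [0.0, -0.1, 0.5]
opening: 0.503
```

Run:
```python
from h import *
o,p,M=st();print(p.round(4),np.degrees(np.arctan2(M[1,1],M[0,1])),M[:,0].round(3))
plan([.4677,.2095,.026],5.5,n=1)
```

```text
[0.4677 0.2092 0.0237] 5.489785320356972 [-0. -0. -1.]
1 rows:
[-0.23, 0.01, -0.03, -0.01, 0.01, 0.01]
```

Emit:
{"op": "send_rows", "data": {"increments": [-0.23,0,0,0,0,0,0,0,0,0,0,0]}}

```text
t: 6.62
tcp_pos: [0.4681, 0.2095, 0.0266]
eef_rot: [0.524, 0.476, 0.523, -0.475]
force: [-0.2, -1.1, -0.2]
opening: 0.505
```

Emit:
{"op": "send_rows", "data": {"increments": [0,0,0,0,0,0,0,0,0,0,0,0,0,0,0,0,0,0,0,0,0,0,0,0,0,0,0,0,0,0,0,0,0,0,0,0], "hand": -1}}

```text
t: 7.38
tcp_pos: [0.4685, 0.2095, 0.0272]
eef_rot: [0.524, 0.476, 0.523, -0.475]
force: [0.1, -0.6, 0.7]
opening: 0.157
```

Run:
```python
from h import *
o,p,M=st();print(p.round(4),np.degrees(np.arctan2(M[1,1],M[0,1])),M[:,0].round(3),o["opening"],o["force"])
plan(p+[0,0,.10],5.5,n=4)
```

```text
[0.4685 0.2095 0.0272] 5.4758627553287464 [ 0.002  0.    -1.   ] 0.15686999849930647 [ 0.11300554 -0.61601946  0.70759726]
4 rows:
[-2.5, 0.0, -0.0, -0.01, -0.0, -0.03, -2.5, 0.0, -0.0, -0.01, -0.0, -0.03, -2.5, 0.0, -0.0, -0.01, -0.0, -0.03, -2.5, 0.0, -0.0, -0.01, -0.0, -0.03]
```

Emit:
{"op": "send_rows", "data": {"increments": [-2.5,0,0,0,0,0,-2.5,0,0,0,0,0,-2.5,0,0,0,0,0,-2.5,0,0,0,0,0,0,0,0,0,0,0,0,0,0,0,0,0]}}

```text
t: 8.12
tcp_pos: [0.4665, 0.2082, 0.1277]
eef_rot: [0.523, 0.475, 0.524, -0.476]
force: [-0.2, -0.9, -1.0]
opening: 0.15
```

Run:
```python
from h import *
o,p,M=st();print(p.round(4),np.degrees(np.arctan2(M[1,1],M[0,1])),M[:,0].round(3),o["opening"],o["force"])
c=cam("wrist"); im,d=r.snapshot("wrist"); cv2.imwrite("pics/w3.png",im[...,::-1]); C=(cloud(d,c)-p)@M
v,u=100,320
for v in range(20,300,40): print(v,[C[v,u].round(3).tolist() for u in (290,350)])
plan([.455,-.1329,.127],11.1)
```

```text
[0.4665 0.2082 0.1277] 5.483482426614585 [-0.002 -0.002 -1.   ] 0.14960028571861264 [-0.17272259 -0.92861615 -0.99803423]
20 [[0.127, -0.016, -0.127], [0.127, 0.019, -0.126]]
60 [[0.02, -0.009, -0.09], [0.022, 0.012, -0.09]]
100 [[0.021, -0.01, -0.077], [0.023, 0.012, -0.077]]
140 [[0.021, -0.01, -0.063], [0.021, 0.012, -0.063]]
180 [[0.021, -0.01, -0.049], [0.022, 0.013, -0.048]]
220 [[0.022, -0.011, -0.033], [0.023, 0.013, -0.033]]
260 [[0.022, -0.011, -0.016], [0.021, 0.013, -0.016]]
7 rows:
[0.02, -0.63, 4.84, -0.8, 0.01, 0.02, 0.02, -0.7, 4.83, -0.8, 0.01, 0.02, 0.02, -0.77, 4.82, -0.8, 0.01, 0.02, 0.01, -0.83, 4.81, -0.8, 0.01, 0.02, 0.01, -0.9, 4.79, -0.8, 0.01, 0.02, 0.01, -0.97, 4.78, -0.8, 0.01, 0.02, 0.01, -1.03, 4.77, -0.8, 0.01, 0.02]
```

View pics/w3.png

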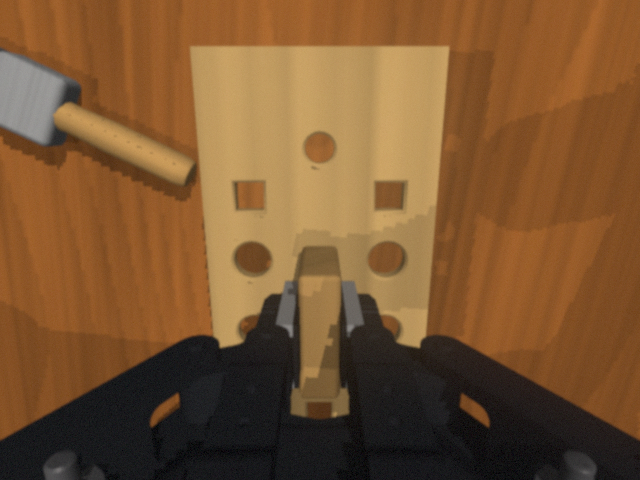

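The stencil is held flat and square: round hole at (320,147), slot at (320,410). I move it over the jig, still high.

Emit:
{"op": "send_rows", "data": {"increments": [0,-0.63,4.84,-0.8,0,0,0,-0.7,4.83,-0.8,0,0,0,-0.77,4.82,-0.8,0,0,0,-0.83,4.81,-0.8,0,0,0,-0.9,4.79,-0.8,0,0,0,-0.97,4.78,-0.8,0,0,0,-1.03,4.77,-0.8,0,0,0,0,0,0,0,0,0,0,0,0,0,0]}}

```text
t: 9.3
tcp_pos: [0.4514, -0.1408, 0.1189]
eef_rot: [0.542, 0.446, 0.553, -0.449]
force: [0.4, 0.5, -1.3]
opening: 0.155
```

```bash
cat >> h.py <<'E'
def say():
    o,p,M=st();print(round(o["t"],2),p.round(4),"psi",np.degrees(np.arctan2(M[1,1],M[0,1])).round(2),M[:,0].round(3),"open",round(o["opening"],3),"F",np.round(o["force"],1),"M",np.round(o["moment"],2)); return o,p,M
E
python3 - <<'E'
from h import *
# hole in tool frame from w3 (tool pose then)
o,p,M=say()
c=cam("wrist")
for px in [(320,147),(319,410)]:
    q=(atz(px,p[2]-.0212,c)-p)@M; print("hole in tool",q.round(4))
plan([.455,-.1329,.075],11.1,n=3)
E
```

```text
9.3 [ 0.4514 -0.1408  0.1189] psi 11.49 [-0.013  0.007 -1.   ] open 0.155 F [ 0.4  0.5 -1.3] M [ 0.01 -0.06 -0.04]
hole in tool [ 0.0217  0.0013 -0.0605]
hole in tool [0.0207 0.0008 0.0547]
3 rows:
[1.46, 0.19, -0.22, 0.13, -0.17, 0.22, 1.46, 0.18, -0.23, 0.13, -0.17, 0.22, 1.46, 0.18, -0.23, 0.13, -0.17, 0.22]
```

Emit:
{"op": "send_rows", "data": {"increments": [1.46,0.19,-0.22,0.13,-0.17,0.22,1.46,0.18,-0.23,0.13,-0.17,0.22,1.46,0.18,-0.23,0.13,-0.17,0.22,0,0,0,0,0,0,0,0,0,0,0,0]}}

```text
t: 9.93
tcp_pos: [0.4544, -0.1264, 0.0706]
eef_rot: [0.547, 0.447, 0.549, -0.447]
force: [-0.6, 0.2, -2.0]
opening: 0.152
```

Run:
```python
from h import *
o,p,M=say()
c=cam("wrist"); im,d=r.snapshot("wrist"); cv2.imwrite("pics/w4.png",np.hstack([cv2.resize(im[110:190,270:370],(500,400),interpolation=3),cv2.resize(im[380:440,290:350],(300,300),interpolation=3).repeat(1,0)[:400] if 0 else np.vstack([cv2.resize(im[380:440,290:350],(300,300),interpolation=3),np.zeros((100,300,3),np.uint8)])])[...,::-1])
C=cloud(d,c); reg=np.s_[110:190,280:360]
print("pin px",proj([.4435,-.0743,.036],c),"slot pin",proj([.4665,-.1915,.036],c))
plan([.455,-.1329,.069],11.1,n=1)
```

```text
9.93 [ 0.4544 -0.1264  0.0706] psi 11.62 [-0.002  0.002 -1.   ] open 0.152 F [-0.6  0.2 -2. ] M [ 0.02  0.02 -0.01]
pin px [316.25558084 163.38534438] slot pin [314.79155119 410.18347894]
1 rows:
[0.16, -0.07, 0.65, 0.51, -0.16, 0.06]
```

View pics/w4.png

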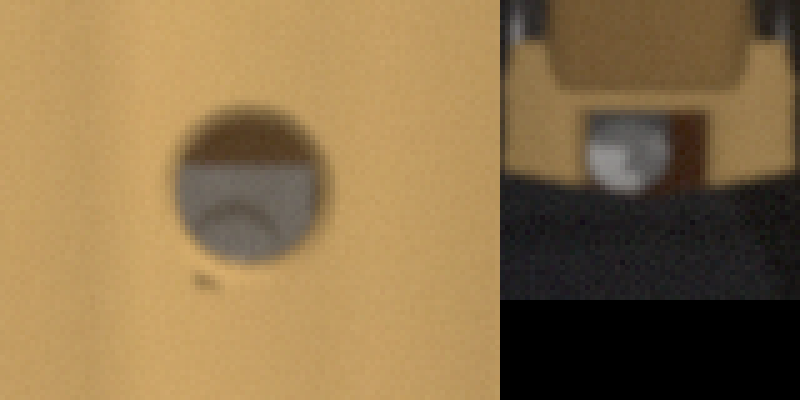

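The hole crop shows the pin's top edge arc at column 238 against the hole centre at 248, about 6 mm along tool +z. At the slot, the pin is at 629 against 646. This agrees with my pin estimate to within 0.5 mm, so I correct and look again.

Emit:
{"op": "send_rows", "data": {"increments": [0.05,-0.09,0.63,0.42,-0.1,0,0,0,0,0,0,0]}}

```text
t: 10.22
tcp_pos: [0.4554, -0.1337, 0.0707]
eef_rot: [0.546, 0.449, 0.546, -0.449]
force: [-1.0, -0.3, -1.6]
opening: 0.153
```

Run:
```python
from h import *
o,p,M=say()
c=cam("wrist"); im,d=r.snapshot("wrist"); cv2.imwrite("pics/w5.png",np.hstack([cv2.resize(im[110:190,270:370],(500,400),interpolation=3),np.vstack([cv2.resize(im[380:440,290:350],(300,300),interpolation=3),np.zeros((100,300,3),np.uint8)])])[...,::-1])
plan([.455,-.1329,.067],11.1,n=1)
```

```text
10.22 [ 0.4554 -0.1337  0.0707] psi 11.15 [-0. -0. -1.] open 0.153 F [-1.  -0.3 -1.6] M [-0.02 -0.1   0.03]
1 rows:
[0.38, -0.03, -0.05, 0.06, -0.0, -0.0]
```

View pics/w5.png

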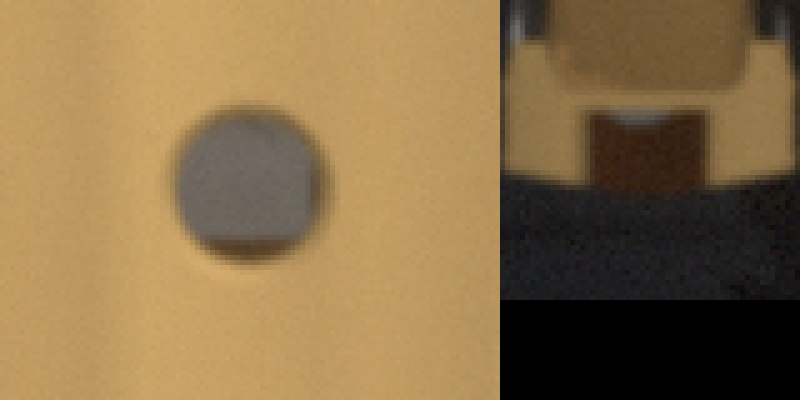

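Run:
```python
from h import *
im,d=r.snapshot("wrist"); g=im.astype(np.float32)
for _ in range(5): g+=r.snapshot("wrist")[0]
g=(g/6)[125:170,295:345].mean(-1); print(g[10:36:2,8:40:2].round().astype(int))
cv2.imwrite("pics/w6.png",cv2.resize(np.clip((g-70)*4.5,0,255).astype(np.uint8),(500,450),interpolation=2))
c=cam("wrist"); say()
C=cloud(d,c); z=C[125:170,295:345,2]; print((z[8:38:2,8:42:2]*1000).round().astype(int))
```

```text
[[156 154 139 118 103  96  91  91  92  96  98  99  96 102 129 146]
 [155 145 121 106  97  95  96  96  94  91  94 100 101  98 103 132]
 [151 130 111 101 101 100 102 103 102 100  95  97 102 103  96 110]
 [146 120 104 101 104 102 103 104 103 105 102  98 102 103  98  97]
 [139 117 103 105 104 103 105 104 105 104 105 102 102 104  98  92]
 [137 113 104 104 104 104 103 104 104 103 104 103 102 102  96  85]
 [140 111 102 102 104 102 103 102 103 102 102 102 102 102  96  82]
 [142 114 102 102 100 102 101 102 102 101 102 103 103 102  95  83]
 [148 122 102 100 100 101 101 100 101 102 102 101 102 103  96  90]
 [152 134 105 101 100 100 100  99  99  99 100 100 102 102  98 104]
 [156 147 115 102 101 100 100  99  99 100  99 101 101 101 100 117]
 [156 156 141 112 102 100 101 101 101 100  96 100 101  99 111 127]
 [155 158 157 137 108  90  84  83  83  83  84  86  96 112 128 138]]
10.57 [ 0.4551 -0.1327  0.0705] psi 11.23 [-0.001  0.    -1.   ] open 0.149 F [ 0.4 -0.2 -0.6] M [ 0.01 -0.03  0.03]
[[ 50  50  50  50  49  49  48  48  48  47  49  49  49  49  49  49  49]
 [ 49  48  49  50  48  47  28  27  23  1
[... 254 characters left out ...]
 37  35  35  36  36  35  36  37  35  35  14  15  13  48  49]
 [ 49  47  35  35  36  35  35  35  36  37  36  36  14  13  13  12  49]
 [ 48  43  35  36  35  36  36  36  35  36  35  36  13  13  13  12  50]
 [ 49  43  35  36  36  35  36  37  36  34  35  35  13  13  14  12  48]
 [199  46  14  36  34  36  37  36  35  35  36  14  13  13  13  44  49]
 [ 49  48  14  14  36  36  36  36  36  36  34  14  13  13  14  47  49]
 [ 49  48  13  14  14  36  37  36  36  13  14  13  15  14  14  50  50]
 [ 50  48  48  13  13  14  14  13  13  14  13  14  14  14  47  49  49]
 [ 50  50  49  46  13  12  12  11  11  13  12  12  11  47  49  49  50]
 [ 50  49  50  48  49  44  11  11  13  11  13  11  46  48  50  49  49]]
```

View pics/w6.png

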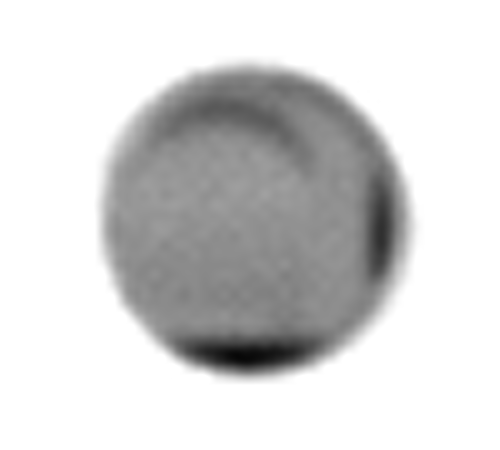

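The contrast-stretched crop shows the pin about 1 mm left of the hole's centre. Depth resolves the pin top (36 mm) cleanly, so I measure the offset numerically.

```bash
cat >> h.py <<'E'
def off():
    D=[]; 
    for _ in range(4): o,p,M=st(); c=cam("wrist"); D.append(r.snapshot("wrist")[1])
    d=np.median(D,0).astype(np.float32); C=cloud(d,c); zt=p[2]-.0212; res={}
    for nm,(v0,v1,u0,u1) in dict(hole=(120,180,290,350),slot=(385,425,300,338)).items():
        z=C[v0:v1,u0:u1,2]; m=(z<zt-.006).astype(np.uint8)
        n,l,s,ce=cv2.connectedComponentsWithStats(m); i=1+np.argmax(s[1:,4]); 
        cs=[q for q in np.argwhere(l==i)]
        T=np.array([(atz((u0+b,v0+a),zt,c)-p)@M for a,b in cs])[:,1:]
        pm=(l==i)&(abs(z-.0357)<.004); P=np.array([(atz((u0+b,v0+a),.036,c)-p)@M for a,b in np.argwhere(pm)])[:,1:]
        if nm=="hole":
            (hx,hz),hr=cv2.minEnclosingCircle(T.astype(np.float32)); hc=T.mean(0); pc,pr=cv2.minEnclosingCircle(P.astype(np.float32)) 
            print("hole",hc.round(5),"enc",round(hx,5),round(hz,5),round(hr,5),"pin",P.mean(0).round(5),np.round(pc,5),round(pr,5),len(P)); 
        else:
            print("slot y range",T[:,0].min().round(5),T[:,0].max().round(5),"z",T[:,1].min().round(4),T[:,1].max().round(4),"pin",P.mean(0).round(5) ,P.min(0).round(4),P.max(0).round(4),len(P))
E
python3 - <<'E'
from h import *
say(); off()
E
```

```text
10.57 [ 0.4551 -0.1327  0.0705] psi 11.23 [-0.001  0.    -1.   ] open 0.149 F [ 0.4 -0.2 -0.6] M [ 0.01 -0.03  0.03]
hole [ 0.00101 -0.06014] enc 0.00095 -0.05996 0.00531 pin [ 6.00e-05 -5.95e-02] [-9.00e-05 -5.91e-02] 0.00398 316
slot y range -0.00418 0.00619 z 0.0509 0.06 pin [-0.00015  0.06268] [-0.0036  0.0616] [0.0037 0.0645] 67
```

Emit:
{"op": "send_rows", "data": {"increments": [0.3,-0.1,0.08,0.1,0,0,0,0,0,0,0,0]}}

```text
t: 11.02
tcp_pos: [0.4542, -0.1336, 0.0672]
eef_rot: [0.546, 0.449, 0.546, -0.449]
force: [0.1, -0.0, -1.7]
opening: 0.151
```

Run:
```python
from h import *
say(); off()
```

```text
11.03 [ 0.4542 -0.1336  0.0672] psi 11.13 [-0.001  0.001 -1.   ] open 0.151 F [ 0.1 -0.  -1.7] M [ 0.05 -0.01  0.  ]
hole [ 0.00099 -0.06018] enc 0.00089 -0.05964 0.00532 pin [ 0.00075 -0.06027] [ 0.00068 -0.0601 ] 0.00398 328
slot y range -0.00422 0.00615 z 0.0508 0.0599 pin [0.00081 0.06103] [-0.0031  0.0592] [0.0046 0.0637] 122
```

Hole and slot are centred on the pins to within 0.3 mm, so I descend gently.

Emit:
{"op": "send_rows", "data": {"increments": [0.25,-0.02,0,0,0,0,0.25,0,0,0,0,0,0,0,0,0,0,0]}}

```text
t: 11.6
tcp_pos: [0.4544, -0.1335, 0.0622]
eef_rot: [0.546, 0.449, 0.546, -0.449]
force: [-0.1, 0.3, -1.2]
opening: 0.147
```

Run:
```python
from h import *
o,p,M=say(); plan([.4542,-.1336,.052],11.1,n=3)
```

```text
11.6 [ 0.4544 -0.1335  0.0622] psi 11.14 [ 0.  0. -1.] open 0.147 F [-0.1  0.3 -1.2] M [-0.   -0.05  0.03]
3 rows:
[0.34, -0.01, 0.0, 0.01, -0.01, -0.0, 0.34, -0.01, 0.0, 0.01, -0.01, -0.0, 0.34, -0.01, 0.0, 0.01, -0.01, -0.0]
```

Emit:
{"op": "send_rows", "data": {"increments": [0.3,0,0,0,0,0,0.3,0,0,0,0,0,0,0,0,0,0,0]}}

```text
t: 11.98
tcp_pos: [0.4544, -0.1335, 0.0557]
eef_rot: [0.546, 0.449, 0.546, -0.449]
force: [0.2, -0.7, -1.9]
opening: 0.152
```

Emit:
{"op": "send_rows", "data": {"increments": [0.3,0,0,0,0,0,0.3,0,0,0,0,0,0,0,0,0,0,0]}}

```text
t: 12.35
tcp_pos: [0.4544, -0.1335, 0.0492]
eef_rot: [0.546, 0.449, 0.546, -0.449]
force: [-0.1, -0.5, -0.6]
opening: 0.153
```

Run:
```python
from h import *
o,p,M=say(); off(); plan([.4543,-.1336,.0475],11.1,n=1)
```

```text
12.35 [ 0.4544 -0.1335  0.0492] psi 11.14 [-0.     0.001 -1.   ] open 0.153 F [-0.1 -0.5 -0.6] M [ 0.01 -0.02  0.01]Traceback (most recent call last):
  File "<stdin>", line 2, in <module>
  File "h.py", line 42, in off
    pm=(l==i)&(abs(z-.0357)<.004); P=np.array([(atz((u0+b,v0+a),.036,c)-p)@M for a,b in np.argwhere(pm)])[:,1:]
                                     ~~~~~~~~~~~~~~~~~~~~~~~~~~~~~~~~~~~~~~~~~~~~~~~~~~~~~~~~~~~~~~~~~~~~^^^^^^
IndexError: too many indices for array: array is 1-dimensional, but 2 were indexed
```

Both pins are through with no force; about 4 mm remain to the bed.

Emit:
{"op": "send_rows", "data": {"increments": [0.2,0,0,0,0,0,0,0,0,0,0,0]}}

```text
t: 12.8
tcp_pos: [0.4547, -0.1336, 0.0475]
eef_rot: [0.546, 0.449, 0.546, -0.449]
force: [1.2, 0.0, -0.8]
opening: 0.15
```

Emit:
{"op": "send_rows", "data": {"increments": [0.1,0,0,0,0,0,0,0,0,0,0,0]}}

```text
t: 13.05
tcp_pos: [0.4547, -0.1337, 0.0465]
eef_rot: [0.546, 0.449, 0.546, -0.449]
force: [-0.4, -0.4, -1.5]
opening: 0.156
```

Emit:
{"op": "send_rows", "data": {"increments": [0.07,0,0,0,0,0,0,0,0,0,0,0]}}

```text
t: 13.3
tcp_pos: [0.4547, -0.1336, 0.0457]
eef_rot: [0.546, 0.449, 0.546, -0.449]
force: [-0.7, -0.1, -1.1]
opening: 0.155
```

Emit:
{"op": "send_rows", "data": {"increments": [0.05,0,0,0,0,0,0,0,0,0,0,0]}}

```text
t: 13.55
tcp_pos: [0.4548, -0.1337, 0.0453]
eef_rot: [0.546, 0.449, 0.546, -0.449]
force: [-0.3, 0.4, -0.7]
opening: 0.151
```

Emit:
{"op": "send_rows", "data": {"increments": [0,0,0,0,0,0,0,0,0,0,0,0,0,0,0,0,0,0,0,0,0,0,0,0], "hand": -0.2}}

```text
t: 14.05
tcp_pos: [0.4553, -0.1337, 0.0456]
eef_rot: [0.547, 0.449, 0.546, -0.449]
force: [0.9, -1.1, -0.6]
opening: 0.402
```

Run:
```python
from h import *
o,p,M=say(); plan(p+[0,0,.11],11.1,n=4)
```

```text
14.05 [ 0.4553 -0.1337  0.0456] psi 11.14 [ 0.002 -0.    -1.   ] open 0.402 F [ 0.9 -1.1 -0.6] M [ 0.01 -0.01 -0.03]
4 rows:
[-2.75, 0.0, 0.0, 0.01, 0.01, -0.02, -2.75, 0.0, 0.0, 0.01, 0.01, -0.02, -2.75, 0.0, 0.0, 0.01, 0.01, -0.02, -2.75, 0.0, 0.0, 0.01, 0.01, -0.02]
```

Emit:
{"op": "send_rows", "data": {"increments": [-2.5,0,0,0,0,0,-2.75,0,0,0,0,0,-2.75,0,-2,0,0,0,-2.75,0,-2,0,0,0,0,0,-1,0,0,0,0,0,0,0,0,0]}}

```text
t: 14.8
tcp_pos: [0.4446, -0.0838, 0.1553]
eef_rot: [0.546, 0.449, 0.546, -0.449]
force: [0.2, 0.5, 0.0]
opening: 0.395
```

Emit:
{"op": "send_rows", "data": {"increments": [0,0,0,0,0,0,0,0,0,0,0,0,0,0,0,0,0,0], "hand": -1}}

```text
t: 15.18
tcp_pos: [0.4436, -0.0851, 0.1533]
eef_rot: [0.544, 0.449, 0.547, -0.45]
force: [-0.8, -0.2, -0.7]
opening: -0.001
```

```bash
cat >> h.py <<'E'
def jigw(x,y,z):  # jig coords -> world, pins-based
    a=np.radians(11.1); Rz=np.array([[np.cos(a),-np.sin(a)],[np.sin(a),np.cos(a)]])
    return np.r_[J+Rz@np.array([x,y]),z]
def tojig(C):
    a=np.radians(11.1); Rz=np.array([[np.cos(a),-np.sin(a)],[np.sin(a),np.cos(a)]]); return np.concatenate([(C[...,:2]-J)@Rz,C[...,2:]],-1)
J=np.array([.4713,-.1300])
E
python3 - <<'E'
from h import *
o,p,M=say(); c=cam("wrist"); im,d=r.snapshot("wrist"); cv2.imwrite("pics/w7.png",im[...,::-1]); C=tojig(cloud(d,c))
for x,y in [(-50,85),(20,85),(-50,40),(20,40),(-50,-10),(20,-10),(20,-40),(-55,-40)]:
    m=(abs(C[...,0]-x/1000)<.006)&(abs(C[...,1]-y/1000)<.006)&(d>0); print((x,y),m.sum(),(np.median(C[m][:,2])*1000).round(2) if m.any() else None)
m=((C[...,2]>.044)&(C[...,2]<.062)&(abs(C[...,0])<.06)&(C[...,1]>.06)&(C[...,1]<.15)); print("knob jig",C[m].mean(0).round(4),m.sum())
m=((C[...,2]>.030)&(C[...,2]<.040)&(abs(C[...,0]+.0167)<.009)&(abs(C[...,1]-.06)<.009)); print("pin jig",C[m].mean(0).round(4),m.sum())
m=((C[...,2]>.029)&(C[...,2]<.038)&(abs(C[...,0])<.06)&(C[...,1]>.095)&(C[...,1]<.15)); print("arm",cv2.minAreaRect(C[m][:,:2].astype(np.float32)*1000))
E
```

```text
15.18 [ 0.4436 -0.0851  0.1533] psi 10.99 [-0.003  0.001 -1.   ] open -0.001 F [-0.8 -0.2 -0.7] M [ 0.03 -0.06  0.04]
(-50, 85) 346 23.94
(20, 85) 345 23.89
(-50, 40) 2010 197.59
(20, 40) 1522 197.88
(-50, -10) 189 23.94
(20, -10) 234 23.84
(20, -40) 33 23.71
(-55, -40) 19 23.57
knob jig [0.0247 0.1164 0.0563] 321
pin jig [-0.0166  0.0605  0.0353] 145
arm ((12.917234420776367, 113.07644653320312), (41.930702209472656, 14.032767295837402), 14.09449577331543)
```

View pics/w7.png

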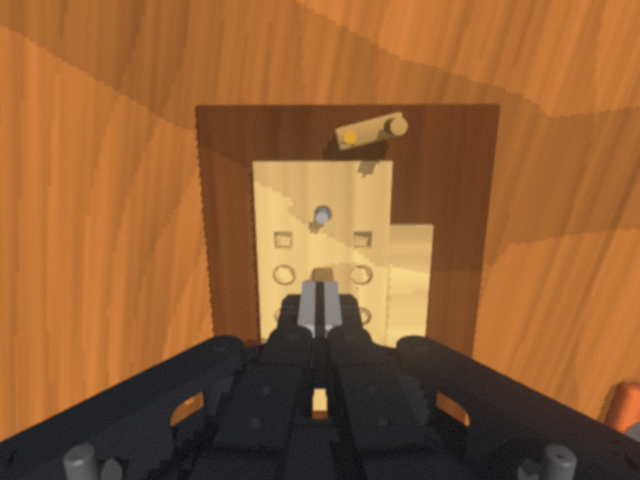

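The stencil's top is at 23.9 mm everywhere I could sample it, so it lies flat and fully down with the pin through at (322,215). The knob is at (396,126), at jig (24.7, 116.4) mm. I'll push the knob with shut fingers, first along jig -y and then along jig -x.

Run:
```python
from h import *
a,Mi=plan(jigw(.019,.143,.12),11.1,n=3); plan(jigw(.019,.143,.057),11.1,p=a,M=Mi,n=3)
```

```text
3 rows:
[1.11, 1.25, -3.12, -0.04, -0.03, 0.05, 1.11, 1.25, -3.12, -0.04, -0.03, 0.05, 1.11, 1.25, -3.12, -0.04, -0.03, 0.05]
3 rows:
[2.1, 0.0, 0.0, 0.0, 0.0, -0.0, 2.1, 0.0, 0.0, 0.0, 0.0, -0.0, 2.1, 0.0, 0.0, 0.0, 0.0, -0.0]
```

Emit:
{"op": "send_rows", "data": {"increments": [1.11,1.25,-3.12,0,0,0,1.11,1.25,-3.12,0,0,0,1.11,1.25,-3.12,0,0,0,0,0,0,0,0,0,0,0,0,0,0,0]}}

```text
t: 15.85
tcp_pos: [0.4636, 0.0144, 0.1182]
eef_rot: [0.543, 0.451, 0.546, -0.452]
force: [0.9, -0.3, -0.5]
opening: -0.003
```

Run:
```python
from h import *
o,p,M=say(); print(tojig(p)); plan(jigw(.019,.143,.057),11.1,n=3)
```

```text
15.85 [0.4636 0.0144 0.1182] psi 10.69 [-0.004  0.002 -1.   ] open -0.003 F [ 0.9 -0.3 -0.5] M [-0.08 -0.01  0.02]
[0.02019624 0.14317363 0.11817689]
3 rows:
[2.04, -0.03, 0.01, -0.14, -0.05, 0.07, 2.04, -0.03, 0.01, -0.14, -0.05, 0.07, 2.04, -0.04, 0.01, -0.14, -0.05, 0.07]
```

Emit:
{"op": "send_rows", "data": {"increments": [2.04,0,0,-0.14,0,0.07,2.04,0,0,-0.14,0,0.07,1.95,0,0,0,0,0,0,0,0,0,0,0]}}

```text
t: 16.35
tcp_pos: [0.4644, 0.0088, 0.0572]
eef_rot: [0.544, 0.452, 0.544, -0.452]
force: [-0.4, 0.4, 0.5]
opening: 0.004
```

Emit:
{"op": "send_rows", "data": {"increments": [0,0,0.5,0,0,0,0,0,0.5,0,0,0,0,0,0.5,0,0,0,0,0,0.5,0,0,0,0,0,0,0,0,0]}}

```text
t: 16.98
tcp_pos: [0.4695, -0.0131, 0.0593]
eef_rot: [0.544, 0.453, 0.542, -0.452]
force: [-1.0, 0.5, 1.1]
opening: 0.001
```

Run:
```python
from h import *
o,p,M=say(); print(tojig(p))
```

```text
16.98 [ 0.4695 -0.0131  0.0593] psi 10.38 [ 0.003 -0.    -1.   ] open 0.001 F [-1.   0.5  1.1] M [0.05 0.03 0.04]
[0.02074893 0.11509539 0.05931691]
```

Emit:
{"op": "send_rows", "data": {"increments": [0,-0.1,0.5,0,0,0,0.1,-0.1,0.5,0,0,0,0.1,-0.1,0,0,0,0,0,0,0,0,0,0]}}

```text
t: 17.48
tcp_pos: [0.4678, -0.0234, 0.0573]
eef_rot: [0.544, 0.453, 0.543, -0.452]
force: [-1.7, 2.1, 0.2]
opening: 0.003
```

Emit:
{"op": "send_rows", "data": {"increments": [0,0,-0.5,0,0,0,0,1.5,-0.5,0,0,0,0,2,0,0,0,0,0,1.0,0,0,0,0,0,0,0,0,0,0]}}

```text
t: 18.1
tcp_pos: [0.5148, -0.0046, 0.0578]
eef_rot: [0.545, 0.453, 0.542, -0.452]
force: [0.2, -0.3, -0.2]
opening: -0.001
```

```bash
cat >> h.py <<'E'
def knob():
    for nm in ["wrist","scene","top"]:
        c=cam(nm); im,d=r.snapshot(nm); C=tojig(cloud(d,c))
        m=((C[...,2]>.05)&(C[...,2]<.064)&(C[...,0]>-.03)&(C[...,0]<.045)&(C[...,1]>.06)&(C[...,1]<.15)&(d>0)); print(nm,m.sum(),np.median(C[m],0).round(4) if m.any() else "")
E
python3 - <<'E'
from h import *
o,p,M=say(); print(tojig(p)); knob()
E
```

```text
18.1 [ 0.5148 -0.0046  0.0578] psi 10.41 [ 0.005 -0.001 -1.   ] open -0.001 F [ 0.2 -0.3 -0.2] M [-0.02  0.04  0.02]
[0.06678038 0.11466483 0.05784199]
wrist 0 
scene 17 [0.0196 0.0864 0.0539]
top 4 [0.0116 0.0921 0.057 ]
```

Emit:
{"op": "send_rows", "data": {"increments": [0,0,1.4,0,0,0,0,0,1.4,0,0,0,0,0,0,0,0,0,0,-1.2,0,0,0,0,0,-0.6,0,0,0,0,0,-0.6,0,0,0,0,0,-0.5,0,0,0,0,0,0,0,0,0,0]}}

```text
t: 19.25
tcp_pos: [0.4879, -0.042, 0.058]
eef_rot: [0.545, 0.453, 0.541, -0.453]
force: [0.4, 1.0, 0.3]
opening: -0.0
```

Run:
```python
from h import *
o,p,M=say(); print(tojig(p)); knob()
```

```text
19.25 [ 0.4879 -0.042   0.058 ] psi 10.34 [ 0.006 -0.004 -1.   ] open -0.0 F [0.4 1.  0.3] M [-0.06 -0.1  -0.  ]
[0.03324947 0.08313936 0.05803457]
wrist 1810 [0.0248 0.0919 0.0576]
scene 28 [0.0373 0.0723 0.0562]
top 0
```

Emit:
{"op": "send_rows", "data": {"increments": [0,-0.4,0,0,0,0,0,-0.4,0,0,0,0,0,0,0,0,0,0]}}

```text
t: 19.77
tcp_pos: [0.4837, -0.0442, 0.0589]
eef_rot: [0.547, 0.455, 0.539, -0.451]
force: [0.1, -0.5, -1.2]
opening: 0.004
```

Emit:
{"op": "send_rows", "data": {"increments": [0,-0.3,0,0,0,0,0,-0.3,0,0,0,0,0,0,0,0,0,0]}}

```text
t: 20.15
tcp_pos: [0.4782, -0.0455, 0.0591]
eef_rot: [0.547, 0.455, 0.538, -0.451]
force: [1.2, -1.0, 0.0]
opening: 0.002
```

Run:
```python
from h import *
o,p,M=say(); print(tojig(p)); c=cam("wrist"); im,d=r.snapshot("wrist"); cv2.imwrite("pics/w8.png",im[...,::-1])
```

```text
20.15 [ 0.4782 -0.0455  0.0591] psi 10.33 [ 0.013 -0.004 -1.   ] open 0.002 F [ 1.2 -1.   0. ] M [-0.21 -0.45  0.02]
[0.02307674 0.08153895 0.0590753 ]
```

View pics/w8.png

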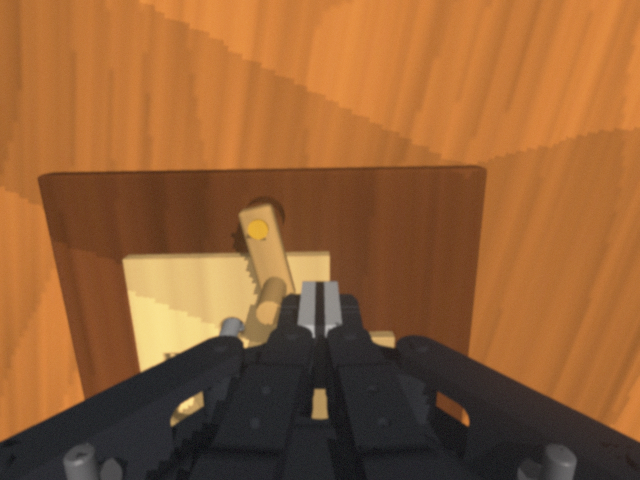

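The shut fingertip at (320,310) bears on the knob at (270,300); the button is over the stencil at roughly 1.3 rad, with about 8 mm left.

Emit:
{"op": "send_rows", "data": {"increments": [0,-0.35,-0.05,0,0,0,0,-0.35,0,0,0,0,0,0,0,0,0,0]}}

```text
t: 20.58
tcp_pos: [0.4716, -0.0458, 0.0592]
eef_rot: [0.548, 0.455, 0.538, -0.45]
force: [4.6, -0.1, -1.4]
opening: -0.006
```

```bash
cat >> h.py <<'E'
def arm():
    o,p,M=say(); print("tcp jig",tojig(p).round(4)); c=cam("wrist"); im,d=r.snapshot("wrist"); C=tojig(cloud(d,c))
    m=((C[...,2]>.030)&(C[...,2]<.0365)&(abs(C[...,0])<.03)&(C[...,1]>.088)&(C[...,1]<.12)&(d>0))
    print("arm",m.sum(),cv2.minAreaRect(C[m][:,:2].astype(np.float32)*1000))
    m=((C[...,2]>.0545)&(C[...,2]<.0605)&(C[...,0]<.013)&(C[...,0]>-.02)&(C[...,1]>.075)&(C[...,1]<.1)&(d>0)); print("knob",m.sum(),C[m].mean(0).round(4) if m.any() else "")
E
python3 - <<'E'
from h import *
arm()
E
```

```text
20.57 [ 0.4716 -0.0458  0.0592] psi 10.37 [ 0.014 -0.003 -1.   ] open -0.006 F [ 4.6 -0.1 -1.4] M [-0.19 -0.87 -0.05]
tcp jig [0.0165 0.0826 0.0592]
arm 2388 ((0.15813016891479492, 103.09046936035156), (30.46869659423828, 14.122415542602539), 88.14463806152344)
knob 685 [0.0015 0.0867 0.0576]
```

Emit:
{"op": "send_rows", "data": {"increments": [0,-0.25,-0.05,0,0,0,0,0,0,0,0,0]}}

```text
t: 20.88
tcp_pos: [0.4715, -0.0456, 0.0597]
eef_rot: [0.549, 0.456, 0.537, -0.449]
force: [2.8, -0.4, -2.4]
opening: -0.004
```

Run:
```python
from h import *
arm()
```

```text
20.88 [ 0.4715 -0.0456  0.0597] psi 10.36 [ 0.019 -0.002 -1.   ] open -0.004 F [ 2.8 -0.4 -2.4] M [-0.12 -0.73 -0.02]
tcp jig [0.0165 0.0828 0.0597]
arm 2387 ((0.06406021118164062, 103.1907730102539), (30.398902893066406, 13.957863807678223), 88.2180404663086)
knob 663 [0.0014 0.0867 0.0576]
```

The arm's outline gives 91.8° (1.60 rad) and it stalls there under a light push, so it is at the stop. I back off, rise and check.

Emit:
{"op": "send_rows", "data": {"increments": [0,1,0,0,0,0,0,2,0,0,0,0,-2,1,0,0,0,0,-4,0,0,0,0,0,-5,0,-2,0,0,0,-4,0,-4,0,0,0,0,0,0,0,0,0,0,0,0,0,0,0]}}

```text
t: 21.92
tcp_pos: [0.4909, 0.025, 0.21]
eef_rot: [0.542, 0.451, 0.545, -0.454]
force: [0.4, -0.0, 0.5]
opening: -0.001
```

Run:
```python
from h import *
arm(); c=cam("wrist"); im,d=r.snapshot("wrist"); cv2.imwrite("pics/w9.png",im[...,::-1]); C=tojig(cloud(d,c))
for x,y in [(-50,85),(20,85),(-50,40),(20,40),(-50,-10),(20,-10),(20,-85),(-55,-85)]:
    m=(abs(C[...,0]-x/1000)<.006)&(abs(C[...,1]-y/1000)<.006)&(d>0); print((x,y),m.sum(),(np.median(C[m][:,2])*1000).round(2) if m.any() else None)
im,d=r.snapshot("top"); C=cloud(d,cam("top"))
for k in ["paint_jar","water_cup","figurine","brush"]:
    for g in r.regions_of("top",k)[:1]: m=g["region"]&(d>0); print(k,np.round(g["location"]),np.median(C[m],0).round(3))
```

```text
21.93 [0.4909 0.025  0.21  ] psi 10.43 [-0.006 -0.    -1.   ] open -0.001 F [ 0.4 -0.   0.5] M [ 0.03  0.01 -0.02]
tcp jig [0.0491 0.1484 0.21  ]
arm 590 ((0.1700758934020996, 103.08836364746094), (30.360145568847656, 14.148950576782227), 89.16461181640625)
knob 131 [-0.0002  0.0848  0.0576]
(-50, 85) 184 24.18
(20, 85) 176 24.01
(-50, 40) 186 23.32
(20, 40) 0 None
(-50, -10) 0 None
(20, -10) 0 None
(20, -85) 0 None
(-55, -85) 0 None
paint_jar [224. 133.] [0.774 0.23  0.081]
water_cup [312. 136.] [0.795 0.031 0.046]
figurine [411. 165.] [ 0.725 -0.202  0.018]
brush [203. 346.] [0.282 0.27  0.018]
```

View pics/w9.png

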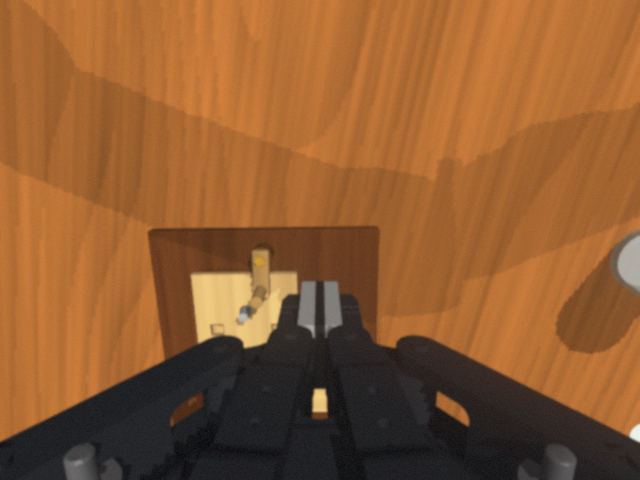

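Run:
```python
from h import *
im,d=r.snapshot("top"); C=tojig(cloud(d,cam("top")))
for x,y in [(-50,85),(20,85),(-50,0),(20,0),(20,-85),(-55,-85)]:
    m=(abs(C[...,0]-x/1000)<.007)&(abs(C[...,1]-y/1000)<.007)&(d>0); print((x,y),m.sum(),(np.mean(C[m][:,2])*1000).round(1) if m.any() else None)
say(); print(r.job_done())
```

```text
(-50, 85) 129 662.8
(20, 85) 4 616.2
(-50, 0) 0 None
(20, 0) 0 None
(20, -85) 34 23.8
(-55, -85) 35 24.2
22.32 [0.4916 0.0252 0.2101] psi 10.38 [-0.005  0.001 -1.   ] open 0.003 F [ 0.4  0.  -0.7] M [-0.01  0.04 -0.03]
the job is handed in; nothing more can be done
None
```

The stencil is on both pins and fully down on the lid blank, the turn-button is swung over its end, and I handed the job in at about 22 s.

- **Fitting:** I picked the stencil up by its grip and centred its hole and slot on the pins to about 0.3 mm using wrist camera depth. The readings taken after each lowering step stayed within about 2 N. Its top read 23.3 to 24.2 mm (24 expected) at the points I could see, including both ends, so it lies flat.
- **Turn-button:** I pushed it round with the shut fingers until it stalled at about 3 to 5 N. While I was still pushing, its outline gave 1.60 rad. After I backed off, the outline gave about 1.59 rad and the knob position about 1.56 rad, a difference within camera error of fully over.
- **Surroundings:** The paint jar, water cup, figurine and brush were found within about 3 mm of where they started, which is the detection noise. The arm was clear of everything at hand-in, with no real force reading.

**Checks that failed:** The last overhead heights at the button end and the middle of the stencil were blocked by the arm. I relied on the wrist readings there. One depth check also errored during the descent, so I went by force and height for that step.

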